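# Raise the spot lamp over the pinned beetle

### The job

The small spot lamp on the telescoping post is too low over the pinned beetle. Take the post by its black knob and pull the lamp straight up until the spring lock button clicks out through the hole in the outer tube, then let go so that the lamp stays locked up there. Leave the beetle where it stands, and do not raise or lower the other post, the one with the flat camera plate.

Things in the scene. Friction and masses are not known exactly. Their poses are not given: they have to be found in the camera images.
- lamp_post_grip (a point): Grip point of the lamp post: on its axis, in the black round knob (36 mm across; 23 mm below to 17 mm above this point, nothing over it) that tops the inner tube and rises with it. z up; +x along the lamp's thin arm, 28 mm lower, which carries a white shade (38 mm across, 40 to 78 mm lower) 75 mm out: close the fingers along y, either side of the arm. 178 mm above the desk at joint 0.
- lamp_post: The fixed part of the spot lamp's telescoping post: a round dark foot, 84 mm across, fixed to the desk, and an upright aluminium outer tube (24 mm across, black 29 mm collar at its top, 140 mm above the desk). Origin at the centre of the foot's underside; z up, +x toward the lamp arm's side.
- lamp_post_tube (a joint): How far the lamp's inner tube is drawn up out of the outer tube, in m: 0 fully retracted, grows upward. Starts between 0 and 0.03. The lock button springs out at 0.080; the end stop is at 0.088. Drawing it takes about 6 to 9 N; friction holds the tube wherever it is left, so staying up does not mean locked.
- lamp_post_button (a joint): The lamp post's spring lock button (steel, 9 mm across, on the -x side, away from the arm), in m: 0 pushed in, hidden in the outer tube; 0.007 sprung out through the hole in the outer tube, 105 mm above the desk. It springs out by itself once the tube is high enough; then the tube cannot slide down again.
- camera_post_grip (a point): The same point on the other telescoping post, a bystander: the same foot, tubes and black knob, but no lamp; its knob is topped by a flat square aluminium plate, 50 x 50 x 6 mm, with a short camera screw. Stands at least 150 mm from the lamp post and may be on either side of it.
- specimen: The beetle pinned on a white foam block (24 x 30 mm foot, 52 mm tall in all), standing loose on the desk under the lamp's shade. Origin at the centre of its underside.
Not all that is in view belongs to the job. Of the things that look like the lamp_post, take the one that is farthest to the robot's right at the start. What is shaped like the specimen but brown is not meant.

How it is judged:
By the outcome, as a careful person would: the job done as asked, in the order asked, and still so for the second after the job is handed in, with the robot touching nothing.
It also fails if it takes over 29 s, if anything falls off the work surface, if the arm or the gripper's body presses on something with over 40 N, if the wrist force passes 120 N, or if a joint passes its speed limit or range.

### The arm

A 6-joint arm with a two-finger parallel gripper is mounted at the origin on a cart in front of the work surface, level with it; the furniture and walls round the work are solid. World frame = base frame: x ahead of the robot, y to its left, z up, the work surface at z = 0. Lengths are in m, angles in degrees, forces in N, time in s.
With the tool pointing down it reaches from about 0.3 to 0.75 m from the base axis. Payload 8.5 kg.
Tool frame: the origin (TCP) lies midway between the tips of the shut fingers; the grasp point (between the pads) lies 19 mm behind it (env.pinch_z is the z of the grasp point in the tool frame, in m); z points along the fingers, y is the line along which they close (so a half turn about z gives the same grasp; the last joint's range is limited). The gripper opens to 85 mm and grips with 20 to 120 N. Pads are 22 mm wide; open, the fingers measure 114 mm over their backs; the gripper's body (76 mm by 85 mm) begins 54 mm behind the grasp point. The pads swing forward as they close: fully open they stand 13 mm farther back than shut.
Start: joints at [-75.934, 21.807, 74.336, -0, 83.858, -12.336], TCP at [0.245, -0.493, 0.231] pointing down, gripper open.
Joint ranges: [-178.18, 178.18], [-50.72, 133.34], [12.68, 142.11], [-81.47, 261.47], [9.98, 163.14], [-165.26, 165.26]. Speed limits (degrees/s): [136.94, 136.94, 180, 180, 180, 180].

### API

Orientations are given as a 3x3 rotation matrix whose columns are the frame's x, y, z axes.
In Python, from rig import env gives the robot as it stands.
- The arm moves only by the tool arm_command, never from a script. Its argument "deltas" is a list of rows, each an object of numbers: "rx", "ry", "rz": the turn, a rotation vector about the tool's x, y, z in rad; "dx", "dy", "dz": the shift along the tool's x, y, z in m; "fingers": the finger opening in m, from 0 to 0.0854. In form: [{"rx": .., "ry": .., "rz": .., "dx": .., "dy": .., "dz": .., "fingers": ..}, ...]. A call has 1 to 12 rows; each row shifts and turns the commanded pose from where the row before left it, along the tool's axes as they then stand; what a row does not reach is not made up. A row lasts 1/10 s, in which the tool goes at most 50 mm and 8.59 degrees, less where a joint would pass 70% of its speed; a pose out of reach is approached as far as the arm can. A call is refused whole if a number of a shift passes 0.05 or a number of a turn 0.15, either way. A call with a gripper value outside its range is refused whole. The fingers move at their own pace and stop on an object; "squeeze" is the grip in N (left out, the last holds). Time passes only in rows, so rows that do not move let the fingers close. It gives the time, the measured TCP pose, the force, the opening and the grip force at its end, in the units of the state.
- env.observe(): the state, without advancing time (a new reading comes with each control period).
- env.get_image(name): name is "side" or "top" or "wrist"; returns a dict with "color" (420x560x3 uint8, blue, green, red), "camera_matrix" (3x3 intrinsics, pixels), "eye" and "orientation" of the camera in the world. Camera axes: x right, y up, looking along -z (the intrinsics and any distortion apply to the point x, -y, -z); pixel columns grow to the right and rows downward; lengths in m; the calibration is good to about 2 mm. A picture is of the moment at which its call begins. There is no depth.
- env.close_job(): hands the job in; it is judged then, once.
Trained networks look in a picture, given as the dict that the camera call returned (one of the last four; its "shot" number tells which), for a name from the list of things; names that differ only in an ending like _2 or _b are one class to them, and where a whole thing is asked for, a point or a joint stands for the part that bears it (a point fixed in the world has none). Each returns a list of dicts, best first, with "p" (0 to 1); they miss things now and then, are a little off and sometimes report something else, mostly with a low value. They report only what shows in the picture. A call takes as long as a camera call. They do not tell look-alikes from the thing itself.
- env.look_for(query, picture): "box" ([left, top, right, bottom] in pixels, round what is visible of it).
- env.tip_of(query, picture): "location" ([column, row] in pixels: a listed point, or the origin of a listed thing).
The state is a dict: "time_s": time; "q": joint angles; "qvel": joint speeds; "joint_efforts": joint torques, N m; "position": TCP position; "tool_rot": TCP orientation; "ft_force": force on the tool from outside, world axes, zero at the start; "wrist_torque": the same for the moment, N m; "grip_width": finger opening in m; "gripper_force": force on a finger pad.
Only numpy, scipy, OpenCV 4.12 (cv2) and the standard library are available. Lean on these libraries where they do the work, as an engineer would, in place of code of your own. Each camera call takes 0.05 s, during which the arm holds its last target. There are 200 camera calls.

## Working session

There is one attempt and no reset: what is moved stays moved. The work goes in short steps, Python scripts to look and compute and a tool call to move; the robot and the scene stay as the last step left them, time stands still between calls to the robot, and variables do not carry over. Pictures are saved under pics/ and viewed, at most 10 in all, crops included, and the job is handed in when it is done.

Besides the shell and the picture viewer there is one more tool, called as name([rows], argument=value, ...), one row to a line, values as JSON. arm_command: Moves the arm, as the interface text tells. Its arguments: {"type":"object","properties":{"deltas":{"type":"array"},"squeeze":{"type":"number"}},"required":["deltas"]}

```bash
mkdir -p pics; cat > h.py <<'E'
import numpy as np, cv2
from rig import env
def P(pic):
    R=np.array(pic["orientation"]);e=np.array(pic["eye"]);K=np.array(pic["camera_matrix"])
    Rc=np.diag([1,-1,-1])@R.T
    return K@np.c_[Rc,-Rc@e]
def tri(a,pa,b,pb):
    X=cv2.triangulatePoints(P(a),P(b),np.array(pa,float).reshape(2,1),np.array(pb,float).reshape(2,1))
    return (X[:3]/X[3]).ravel()
def proj(a,X):
    v=P(a)@np.r_[X,1];return v[:2]/v[2]
def onz(a,p,z):
    M=P(a);A=np.c_[M[:,0],M[:,1],-np.r_[p,1]]
    return np.linalg.solve(A,-(M[:,2]*z+M[:,3]))[:2]
E
python3 - <<'E'
from h import *
s=env.observe();print(s["time_s"],s["tool_rot"],env.pinch_z)
ims=[env.get_image(n) for n in("side","top")]
print(ims[0].keys())
for n,i in zip(("side","top"),ims):
    print(n,np.round(i["eye"],3))
    for q in("lamp_post_grip","lamp_post","camera_post_grip","specimen","lamp_post_button"):
        print(q,[(round(d["p"],2),np.round(d["location"])) for d in env.tip_of(q,i)],[(round(d["p"],2),np.round(d["box"])) for d in env.look_for(q,i)] )
    cv2.imwrite(f"pics/{n}0.png",i["color"])
E
```

```text
0.0 [[ 8.95682431e-01  4.44694099e-01 -3.76506707e-04]
 [ 4.44694172e-01 -8.95681409e-01  1.38105550e-03]
 [ 2.76917172e-04 -1.40441748e-03 -9.99998975e-01]] -0.0187
dict_keys(['color', 'camera_matrix', 'eye', 'orientation', 'shot'])
side [ 0.457 -0.738  0.448]
lamp_post_grip [(0.92, array([200., 157.])), (0.83, array([249., 195.]))] [(0.9, array([190., 144., 244., 191.])), (0.62, array([236., 181., 308., 237.]))]
lamp_post [(0.82, array([257., 304.])), (0.67, array([206., 233.]))] [(0.92, array([188., 147., 243., 243.])), (0.67, array([230., 180., 308., 321.]))]
camera_post_grip [(0.79, array([293., 156.]))] [(0.9, array([278., 138., 305., 175.]))]
specimen [(0.92, array([345., 296.])), (0.7, array([299., 293.]))] [(0.83, array([334., 275., 357., 300.])), (0.8, array([292., 273., 307., 297.]))]Traceback (most recent call last):
  File "<stdin>", line 8, in <module>
ValueError: it knows: camera_post_grip, lamp_post, lamp_post_grip, specimen
```

```bash
python3 - <<'E'
from h import *
ims=[env.get_image(n) for n in("side","top")]
for n,i in zip(("side","top"),ims):
    for q in("lamp_post_grip","lamp_post","camera_post_grip","specimen"):
        if n=="top":print(q,[(round(d["p"],2),np.round(d["location"])) for d in env.tip_of(q,i)],[(round(d["p"],2),np.round(d["box"])) for d in env.look_for(q,i)] )
    cv2.imwrite(f"pics/{n}0.png",i["color"])
a,b=ims
T=lambda q,i:[d["location"] for d in env.tip_of(q,i)]
for q in("lamp_post_grip","lamp_post","camera_post_grip","specimen"):
  for u in T(q,a):
    for v in T(q,b):
      X=tri(a,u,b,v);print(q,np.round(u),np.round(v),np.round(X,3),"err",np.round(np.linalg.norm(proj(a,X)-u),1))
E
```

```text
lamp_post_grip [(0.84, array([193., 270.])), (0.75, array([330., 227.]))] [(0.92, array([307., 191., 343., 238.]))]
lamp_post [(0.9, array([209., 264.])), (0.88, array([322., 224.]))] [(0.76, array([184., 227., 225., 282.])), (0.75, array([304., 188., 342., 247.]))]
camera_post_grip [(0.98, array([221., 183.])), (0.6, array([309., 198.]))] [(0.76, array([206., 170., 230., 198.]))]
specimen [(0.44, array([317., 168.])), (0.41, array([310., 199.]))] [(0.67, array([316., 166., 328., 178.])), (0.54, array([304., 194., 308., 209.]))]
lamp_post_grip [249. 192.] [193. 270.] [0.421 0.258 0.091] err 20.1
lamp_post_grip [249. 192.] [330. 227.] [ 0.461 -0.047  0.197] err 0.1
lamp_post_grip [197. 155.] [193. 270.] [0.362 0.241 0.178] err 0.1
lamp_post_grip [197. 155.] [330. 227.] [ 0.417 -0.043  0.258] err 19.3
lamp_post [256. 306.] [209. 264.] [ 0.42   0.269 -0.202] err 19.9
lamp_post [256. 306.] [322. 224.] [ 0.467 -0.05   0.   ] err 1.8
camera_post_grip [292. 154.] [221. 183.] [0.55  0.189 0.184] err 0.6
camera_post_grip [292. 154.] [309. 198.] [0.526 0.001 0.237] err 4.2
specimen [343. 294.] [317. 168.] [ 0.614 -0.034  0.001] err 1.6
specimen [343. 294.] [310. 199.] [ 0.584 -0.026 -0.006] err 17.2
specimen [301. 293.] [317. 168.] [ 0.57  -0.033  0.013] err 18.5
specimen [301. 293.] [310. 199.] [ 0.539 -0.019 -0.001] err 1.0
specimen [248. 192.] [317. 168.] [ 0.51  -0.02   0.198] err 32.5
specimen [248. 192.] [310. 199.] [ 0.483 -0.005  0.185] err 14.7
```

View pics/side0.png

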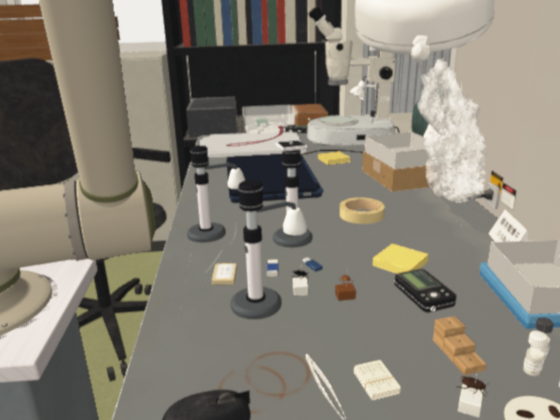

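View pics/top0.png

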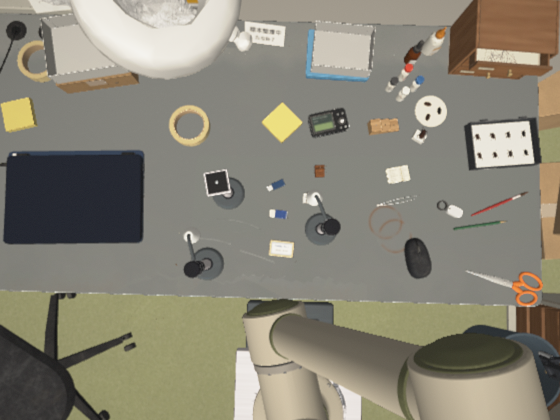

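Side view: the three posts have knobs at about (250,192), (200,157) and (292,154, with plate). The beetle is at (300,285). In the top view the rightmost lamp post is at (330,227), with its shade near (314,199). That is the target, at about (0.463, -0.048). I'll move above it.

arm_command([
  {"dz":-0.04,"fingers":0.085},
  {"dz":-0.04},
  {"dx":0.033,"dy":-0.025},
  {"dx":0.033,"dy":-0.025},
  {"dx":0.033,"dy":-0.025},
  {"dx":0.033,"dy":-0.025},
  {"dx":0.033,"dy":-0.025},
  {"dx":0.033,"dy":-0.025},
  {"dx":0.033,"dy":-0.025},
  {"dx":0.033,"dy":-0.025},
  {"dx":0.033,"dy":-0.025},
  {"dx":0.033,"dy":-0.025},
])

```text
invalid input
```

arm_command([
  {"dx":0.033,"dy":-0.026},
  {"dx":0.03,"dy":-0.026},
  {},
  {},
  {},
])

```text
invalid input
```

```bash
python3 - <<'E'
from h import *
s=env.observe();print(s["time_s"],s["position"],np.round(s["tool_rot"],3),np.round(s["q"]),s["ft_force"])
ims={n:env.get_image(n) for n in("side","top","wrist")}
for n,i in ims.items():
    print(n,np.round(i["eye"],3))
    for q in("lamp_post_grip","lamp_post","specimen"):
        print(q,[(round(d["p"],2),np.round(d["location"],1)) for d in env.tip_of(q,i)],[(round(d["p"],2),np.round(d["box"])) for d in env.look_for(q,i)] )
w=ims["wrist"]
for X in([.461,-.047,.197],[.465,-.05,.212],[.465,-.05,0]):print(proj(w,np.array(X)),proj(ims["side"],np.array(X)))
cv2.imwrite("pics/w1.png",w["color"])
cv2.imwrite("pics/s1.png",cv2.resize(ims["side"]["color"][120:340,170:400],None,fx=2.6,fy=2.6))
E
```

```text
1.55 [ 0.24455084 -0.49264132  0.2313096 ] [[ 0.896  0.445  0.   ]
 [ 0.445 -0.896 -0.   ]
 [ 0.     0.    -1.   ]] [-76.  22.  74.   0.  84. -12.] [-0.04262075  0.05472996 -0.53029594]
side [ 0.457 -0.738  0.448]
lamp_post_grip [(0.95, array([198.2, 156. ])), (0.67, array([250.1, 191.4]))] [(0.91, array([238., 180., 310., 233.])), (0.61, array([190., 145., 246., 190.]))]
lamp_post [(0.96, array([208.1, 234.2])), (0.6, array([257.4, 304. ]))] [(0.94, array([189., 143., 243., 243.])), (0.77, array([232., 178., 306., 318.]))]
specimen [(0.82, array([299.6, 293.2])), (0.75, array([344.8, 298. ])), (0.43, array([255.1, 305.3]))] [(0.82, array([293., 271., 306., 295.])), (0.65, array([330., 275., 358., 300.]))]
top [0.436 0.066 1.031]
lamp_post_grip [(0.7, array([192.5, 269.9])), (0.66, array([331.3, 226.3]))] [(0.82, array([309., 189., 341., 237.])), (0.58, array([184., 229., 200., 279.]))]
lamp_post [(0.97, array([320.7, 226.1])), (0.57, array([205.8, 262.7]))] [(0.94, array([301., 187., 342., 247.])), (0.87, array([183., 226., 222., 279.])), (0.52, array([302., 194., 307., 207.]))]
specimen [(0.56, array([319.3, 170.2])), (0.44, array([307.1, 198.2]))] [(0.46, array([316., 166., 326., 177.])), (0.36, array([303., 196., 308., 207.]))]
wrist [ 0.316 -0.459  0.376]
lamp_post_grip [] []
lamp_post [] []
specimen [] []
[-1139.78493538 -1435.60593568] [248.35463043 192.01361694]
[-1469.59087503 -1832.97933038] [250.62283221 182.99371849]
[-117.50613011 -343.41207445] [256.70628404 305.77642408]
```

View pics/w1.png

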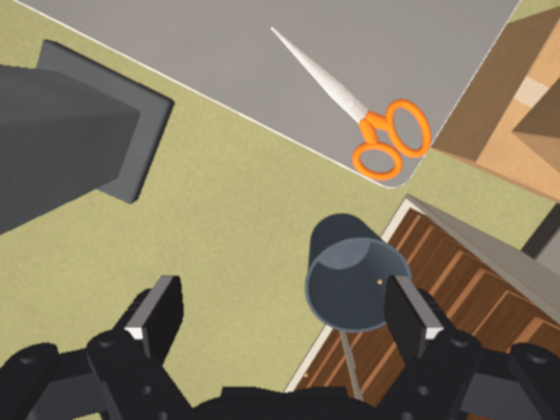

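View pics/s1.png

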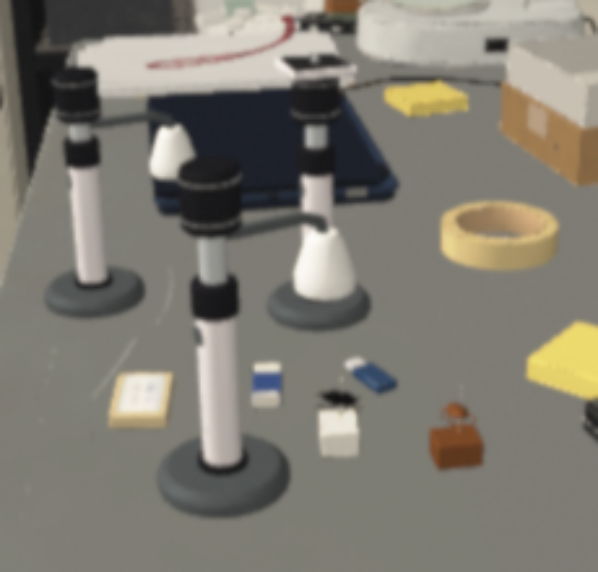

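The wrist view shows the arm hasn't moved: floor, scissors and bin only. In the side crop the target knob is at (210,195) and its hole at (197,337). The calls were refused, so I'll retry with every key filled in.

arm_command([
  {"rx":0,"ry":0,"rz":0,"dx":0,"dy":0,"dz":-0.04,"fingers":0.085},
  {"rx":0,"ry":0,"rz":0,"dx":0,"dy":0,"dz":-0.04,"fingers":0.085},
  {"rx":0,"ry":0,"rz":0,"dx":0.033,"dy":-0.025,"dz":0,"fingers":0.085},
  {"rx":0,"ry":0,"rz":0,"dx":0.033,"dy":-0.025,"dz":0,"fingers":0.085},
  {"rx":0,"ry":0,"rz":0,"dx":0.033,"dy":-0.025,"dz":0,"fingers":0.085},
  {"rx":0,"ry":0,"rz":0,"dx":0.033,"dy":-0.025,"dz":0,"fingers":0.085},
  {"rx":0,"ry":0,"rz":0,"dx":0.033,"dy":-0.025,"dz":0,"fingers":0.085},
  {"rx":0,"ry":0,"rz":0,"dx":0.033,"dy":-0.025,"dz":0,"fingers":0.085},
  {"rx":0,"ry":0,"rz":0,"dx":0.033,"dy":-0.025,"dz":0,"fingers":0.085},
  {"rx":0,"ry":0,"rz":0,"dx":0.033,"dy":-0.025,"dz":0,"fingers":0.085},
])

```text
time_s: 3.6
position: [0.3925, -0.1945, 0.3115]
tool_rot: [[0.896, 0.444, 0.0], [0.444, -0.896, -0.0], [0.0, 0.0, -1.0]]
ft_force: [1.3, -1.6, 0.1]
grip_width: 0.085
gripper_force: 0.0
```

arm_command([
  {"rx":0,"ry":0,"rz":0,"dx":0.032,"dy":-0.025,"dz":0,"fingers":0.085},
  {"rx":0,"ry":0,"rz":0,"dx":0.032,"dy":-0.025,"dz":0,"fingers":0.085},
  {"rx":0,"ry":0,"rz":0,"dx":0.032,"dy":-0.025,"dz":0,"fingers":0.085},
  {"rx":0,"ry":0,"rz":0,"dx":0.032,"dy":-0.025,"dz":0,"fingers":0.085},
  {"rx":0,"ry":0,"rz":0,"dx":0,"dy":0,"dz":0,"fingers":0.085},
  {"rx":0,"ry":0,"rz":0,"dx":0,"dy":0,"dz":0,"fingers":0.085},
])

```text
time_s: 4.2
position: [0.4623, -0.0491, 0.3112]
tool_rot: [[0.895, 0.446, -0.0], [0.446, -0.895, -0.0], [-0.0, 0.0, -1.0]]
ft_force: [0.7, 0.5, -0.6]
grip_width: 0.0854
gripper_force: 0.0
```

```bash
python3 - <<'E'
from h import *
s=env.observe();print(s["time_s"],s["position"],s["ft_force"])
w=env.get_image("wrist")
print(np.round(w["eye"],3))
for q in("lamp_post_grip","lamp_post"):print(q,[(round(d["p"],2),np.round(d["location"],1)) for d in env.tip_of(q,w)])
for X in([.463,-.048,.197],[.463,-.048,.214],[.465,-.05,0],[.539,-.019,0]):print(proj(w,np.array(X)))
cv2.imwrite("pics/w2.png",w["color"])
np.save("w2.npy",P(w))
E
```

```text
4.2 [ 0.46231309 -0.04913     0.3112451 ] [ 0.74495474  0.45799986 -0.64298889]
[ 0.534 -0.015  0.456]
lamp_post_grip [(0.81, array([282.7, 207. ]))]
lamp_post [(0.89, array([ 42. , 127.8])), (0.63, array([284.6, 157.9]))]
[280.77523715 204.44748231]
[280.6035297  211.20314581]
[283.92746445 160.29305105]
[288.17308228  95.93379414]
```

View pics/w2.png

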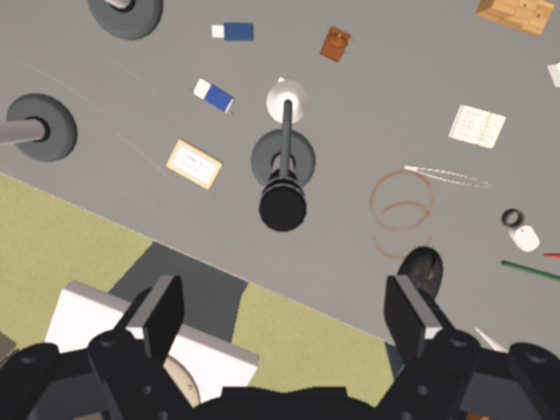

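The wrist view puts the knob top at about (283,207), the arm running up the image to the shade at (288,101), and the foot at (284,159).

```bash
python3 - <<'E'
import numpy as np
M=np.load("w2.npy")
def onz(p,z):
    A=np.c_[M[:,0],M[:,1],-np.r_[p,1]]
    return np.linalg.solve(A,-(M[:,2]*z+M[:,3]))[:2]
k=onz((283,207),.212);g=onz((282.7,207),.195);f=onz((284,159),0.0);s=onz((288,100),.135)
R=np.array([[.895,.446],[.446,-.895]])
for c in(k,g,f):
    d=s-c;print(c,s,np.hypot(*d),np.degrees(np.arctan2(d[1],d[0])),(c-[.4623,-.0491])@R)
E
```

```text
[ 0.4660868  -0.04840893] [ 0.53441506 -0.01920349] 0.07430820193030375 23.14324045292015 [0.00369741 0.0010704 ]
[ 0.46125539 -0.05052542] [ 0.53441506 -0.01920349] 0.07958266983089173 23.177272593584668 [-0.00157066  0.00080985]
[ 0.46656163 -0.04932774] [ 0.53441506 -0.01920349] 0.0742398733504764 23.939341390821493 [0.00371259 0.00210452]
```

arm_command([
  {"rx":0,"ry":0,"rz":0.055,"dx":0.002,"dy":0.0015,"dz":0.02,"fingers":0.085},
  {"rx":0,"ry":0,"rz":0,"dx":0,"dy":0,"dz":0.025,"fingers":0.085},
  {"rx":0,"ry":0,"rz":0,"dx":0,"dy":0,"dz":0.025,"fingers":0.085},
  {"rx":0,"ry":0,"rz":0,"dx":0,"dy":0,"dz":0.025,"fingers":0.085},
  {"rx":0,"ry":0,"rz":0,"dx":0,"dy":0,"dz":0.025,"fingers":0.085},
  {"rx":0,"ry":0,"rz":0,"dx":0,"dy":0,"dz":0.015,"fingers":0.085},
  {"rx":0,"ry":0,"rz":0,"dx":0,"dy":0,"dz":0,"fingers":0.085},
  {"rx":0,"ry":0,"rz":0,"dx":0,"dy":0,"dz":0,"fingers":0.085},
])

```text
time_s: 5.15
position: [0.4648, -0.0509, 0.1769]
tool_rot: [[0.919, 0.394, 0.0], [0.394, -0.919, -0.0], [0.0, 0.0, -1.0]]
ft_force: [0.3, -0.3, -0.1]
grip_width: 0.0849
gripper_force: 0.0
```

```bash
python3 - <<'E'
from h import *
s=env.observe();print(s["time_s"],s["position"],s["ft_force"])
w=env.get_image("wrist");a=env.get_image("side")
cv2.imwrite("pics/m3.png",np.hstack([cv2.resize(w["color"],(400,300)),cv2.resize(a["color"][120:330,160:440],(400,300))]))
E
```

```text
5.15 [ 0.46484535 -0.05089721  0.17691629] [ 0.26101099 -0.25783565 -0.0949381 ]
```

View pics/m3.png

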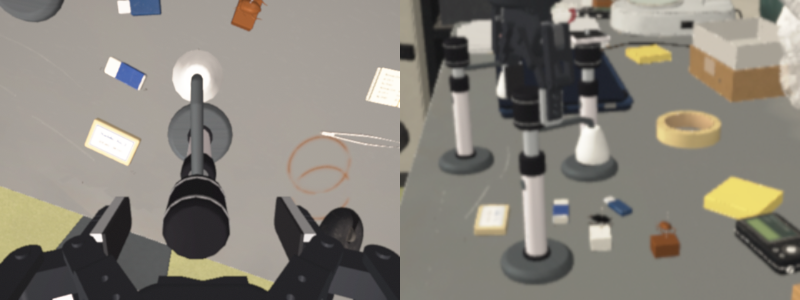

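The wrist view shows the knob at column 196 between the fingers, whose midpoint is about 201, and the arm is straight. I'll shift 2 mm and close.

arm_command([
  {"rx":0,"ry":0,"rz":0,"dx":0,"dy":-0.002,"dz":0,"fingers":0.06},
  {"rx":0,"ry":0,"rz":0,"dx":0,"dy":0,"dz":0,"fingers":0.045},
  {"rx":0,"ry":0,"rz":0,"dx":0,"dy":0,"dz":0,"fingers":0.03},
  {"rx":0,"ry":0,"rz":0,"dx":0,"dy":0,"dz":0,"fingers":0.02},
  {"rx":0,"ry":0,"rz":0,"dx":0,"dy":0,"dz":0,"fingers":0.02},
  {"rx":0,"ry":0,"rz":0,"dx":0,"dy":0,"dz":0,"fingers":0.02},
  {"rx":0,"ry":0,"rz":0,"dx":0,"dy":0,"dz":0,"fingers":0.02},
], squeeze=45)

```text
time_s: 5.95
position: [0.4637, -0.0476, 0.1763]
tool_rot: [[0.919, 0.395, -0.001], [0.395, -0.919, 0.001], [0.0, -0.001, -1.0]]
ft_force: [-1.7, 5.2, 0.8]
grip_width: 0.0349
gripper_force: 44.8
```

arm_command([
  {"rx":0,"ry":0,"rz":0,"dx":0,"dy":-0.0015,"dz":0,"fingers":0.02},
  {"rx":0,"ry":0,"rz":0,"dx":0,"dy":0,"dz":-0.005,"fingers":0.02},
  {"rx":0,"ry":0,"rz":0,"dx":0,"dy":0,"dz":-0.008,"fingers":0.02},
  {"rx":0,"ry":0,"rz":0,"dx":0,"dy":0,"dz":-0.008,"fingers":0.02},
  {"rx":0,"ry":0,"rz":0,"dx":0,"dy":0,"dz":-0.008,"fingers":0.02},
  {"rx":0,"ry":0,"rz":0,"dx":0,"dy":0,"dz":-0.008,"fingers":0.02},
  {"rx":0,"ry":0,"rz":0,"dx":0,"dy":0,"dz":-0.008,"fingers":0.02},
  {"rx":0,"ry":0,"rz":0,"dx":0,"dy":0,"dz":-0.005,"fingers":0.02},
  {"rx":0,"ry":0,"rz":0,"dx":0,"dy":0,"dz":0,"fingers":0.02},
])

```text
time_s: 6.85
position: [0.4637, -0.0474, 0.2267]
tool_rot: [[0.919, 0.395, 0.001], [0.395, -0.919, -0.001], [0.0, 0.002, -1.0]]
ft_force: [0.6, -4.5, 2.0]
grip_width: 0.0347
gripper_force: 47.0
```

arm_command([
  {"rx":0,"ry":0,"rz":0,"dx":0,"dy":0,"dz":-0.004,"fingers":0.02},
  {"rx":0,"ry":0,"rz":0,"dx":0,"dy":0,"dz":-0.004,"fingers":0.02},
  {"rx":0,"ry":0,"rz":0,"dx":0,"dy":0,"dz":-0.003,"fingers":0.02},
  {"rx":0,"ry":0,"rz":0,"dx":0,"dy":0,"dz":0,"fingers":0.02},
])

```text
time_s: 7.25
position: [0.4637, -0.0475, 0.238]
tool_rot: [[0.919, 0.394, 0.001], [0.394, -0.919, -0.002], [0.001, 0.002, -1.0]]
ft_force: [-1.2, -4.0, 9.7]
grip_width: 0.0344
gripper_force: 47.8
```

```bash
python3 - <<'E'
from h import *
s=env.observe();print(s["time_s"],s["position"],s["ft_force"])
a=env.get_image("side")
for z in (.105,.14):print(proj(a,np.array([.465,-.049,z])))
cv2.imwrite("pics/s4.png",cv2.resize(a["color"][140:330,190:340],None,fx=4,fy=3.1,interpolation=cv2.INTER_CUBIC))
E
```

```text
7.25 [ 0.46370113 -0.04745066  0.23797799] [-1.16753063 -4.01803862  9.6748584 ]
[253.83057978 247.87895492]
[252.81330101 227.3496545 ]
```

View pics/s4.png

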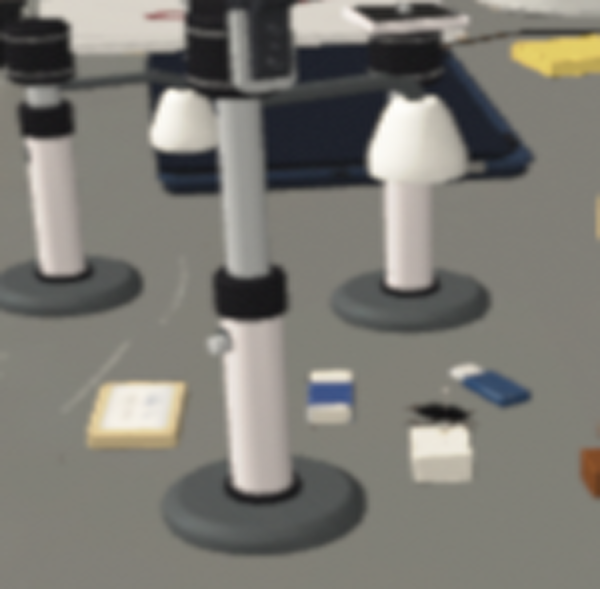

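The button now sticks out of the hole at (218,342), and before the lift there was only a dark hole there. I'll let go and withdraw upward.

arm_command([
  {"rx":0,"ry":0,"rz":0,"dx":0,"dy":0,"dz":0,"fingers":0.085},
  {"rx":0,"ry":0,"rz":0,"dx":0,"dy":0,"dz":0,"fingers":0.085},
  {"rx":0,"ry":0,"rz":0,"dx":0,"dy":0,"dz":0,"fingers":0.085},
  {"rx":0,"ry":0,"rz":0,"dx":0,"dy":0,"dz":0,"fingers":0.085},
  {"rx":0,"ry":0,"rz":0,"dx":0,"dy":0,"dz":0,"fingers":0.085},
  {"rx":0,"ry":0,"rz":0,"dx":0,"dy":0,"dz":-0.02,"fingers":0.085},
  {"rx":0,"ry":0,"rz":0,"dx":0,"dy":0,"dz":-0.025,"fingers":0.085},
  {"rx":0,"ry":0,"rz":0,"dx":0,"dy":0,"dz":-0.025,"fingers":0.085},
  {"rx":0,"ry":0,"rz":0,"dx":0,"dy":0,"dz":-0.02,"fingers":0.085},
  {"rx":0,"ry":0,"rz":0,"dx":0,"dy":0,"dz":0,"fingers":0.085},
  {"rx":0,"ry":0,"rz":0,"dx":0,"dy":0,"dz":0,"fingers":0.085},
])

```text
time_s: 8.4
position: [0.4632, -0.0468, 0.3267]
tool_rot: [[0.919, 0.395, -0.0], [0.395, -0.919, 0.0], [-0.0, -0.0, -1.0]]
ft_force: [-0.8, -0.4, -0.5]
grip_width: 0.0851
gripper_force: 0.0
```

```bash
python3 - <<'E'
from h import *
s=env.observe();print(s["time_s"],s["position"],s["ft_force"])
a=env.get_image("side")
cv2.imwrite("pics/s5.png",cv2.resize(a["color"][110:330,180:380],None,fx=3,fy=2.7,interpolation=cv2.INTER_CUBIC))
E
```

```text
8.4 [ 0.46320732 -0.04676983  0.32672758] [-0.77611617 -0.43514437 -0.53923576]
```

View pics/s5.png

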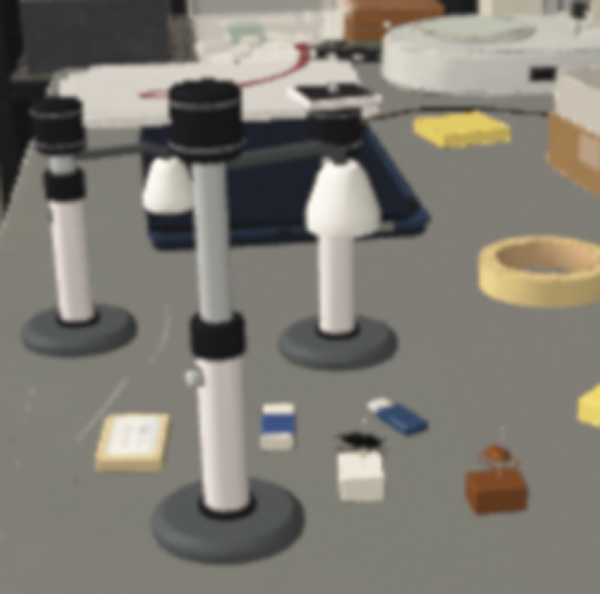

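The lamp is up with the button out at (194,377), the beetle is undisturbed at (360,470), and the gripper is clear.

```bash
python3 -c "
from rig import env
print(env.close_job())"
```

```text
the job is handed in; nothing more can be done
None
```

The lamp is raised and locked, with its button visibly out through the hole; the beetle stands where it was, the camera post was not touched, and I handed the job in at about 8.5 s (the judge's verdict was not shown).

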